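Set the bin status tags on the packing bench

TASK

On the battery board, each bin has a hinged tag before it: tipped towards its bin (round dot uppermost) it says full, tipped away towards the robot (bar uppermost) it says not full. With the fingertips, gently push over whichever tags are wrong, so that exactly the bins packed full of batteries have their tags tipped towards them and all the other tags are tipped away. Do not pinch the tags, and leave everything else on the bench where it stands.

Things in the scene. Friction and masses are not known exactly. Their poses are not given: they have to be found in the camera images.
- board: plywood board lying fixed on the bench, 300 (x) x 480 (y) x 12 thick, origin at the centre of its underside. +x points away from the robot (turned up to 13 degrees), y along the row of bins. Four bins stand on it along y, 115 apart, one tag stand before each on the robot's side; bins and stands share its yaw and cannot move (mm)
- bin_a: open cardboard bin, 120 (x) x 96 (y) x 45 tall, fixed on the board; FULL: six D cells (a full bin has 3 x 2 upright cells, 33 dia, whose tops stand 21 above the rim). Origin: centre of its underside, 12 above the bench. Which of the four places it has varies. Its tag stand's origin lies 153 from this one along -x (mm)
- bin_b: open cardboard bin, 120 (x) x 96 (y) x 45 tall, fixed on the board; FULL: six D cells (a full bin has 3 x 2 upright cells, 33 dia, whose tops stand 21 above the rim). Origin: centre of its underside, 12 above the bench. Which of the four places it has varies. Its tag stand's origin lies 153 from this one along -x (mm)
- bin_c: open cardboard bin, 120 (x) x 96 (y) x 45 tall, fixed on the board; NOT full: only two D cells (a full bin has 3 x 2 upright cells, 33 dia, whose tops stand 21 above the rim). Origin: centre of its underside, 12 above the bench. Which of the four places it has varies. Its tag stand's origin lies 153 from this one along -x (mm)
- bin_d: open cardboard bin, 120 (x) x 96 (y) x 45 tall, fixed on the board; NOT full: empty (a full bin has 3 x 2 upright cells, 33 dia, whose tops stand 21 above the rim). Origin: centre of its underside, 12 above the bench. Which of the four places it has varies. Its tag stand's origin lies 153 from this one along -x (mm)
- stand_a: fixed aluminium stand of one tag, foot 50 (x) x 66 (y) x 8 thick, two ears 5 thick at y = +-30, 36 tall. Origin: centre of its underside, 12 above the bench; +x points to its bin. The tag's hinge axis runs along y, 30 above this origin. 90 is free from the hinge to the bin's front. Which of the four places it has varies (mm)
- tag_a (a joint): hinge of the white tag on stand_a, rad: 0 = leaning fully away from its bin, to the robot, 34 degrees off upright (black bar uppermost: not full); 0.6 = upright; 1.2 = leaning fully to its bin, 34 degrees off upright (round black dot uppermost: full). Swings freely, falls by its own weight to the side it leans and rests on a stop there
- tag_a_edge (a point): middle of the free edge of tag_a, a plastic plate 50 wide (y), 4 thick, 65 from hinge to free edge, about 40 g. At rest this point is 37 to one side of the hinge and 54 above it; upright, 65 above it (mm)
- stand_b: fixed aluminium stand of one tag, foot 50 (x) x 66 (y) x 8 thick, two ears 5 thick at y = +-30, 36 tall. Origin: centre of its underside, 12 above the bench; +x points to its bin. The tag's hinge axis runs along y, 30 above this origin. 90 is free from the hinge to the bin's front. Which of the four places it has varies (mm)
- tag_b (a joint): hinge of the white tag on stand_b, rad: 0 = leaning fully away from its bin, to the robot, 34 degrees off upright (black bar uppermost: not full); 0.6 = upright; 1.2 = leaning fully to its bin, 34 degrees off upright (round black dot uppermost: full). Swings freely, falls by its own weight to the side it leans and rests on a stop there
- tag_b_edge (a point): middle of the free edge of tag_b, a plastic plate 50 wide (y), 4 thick, 65 from hinge to free edge, about 40 g. At rest this point is 37 to one side of the hinge and 54 above it; upright, 65 above it (mm)
- stand_c: fixed aluminium stand of one tag, foot 50 (x) x 66 (y) x 8 thick, two ears 5 thick at y = +-30, 36 tall. Origin: centre of its underside, 12 above the bench; +x points to its bin. The tag's hinge axis runs along y, 30 above this origin. 90 is free from the hinge to the bin's front. Which of the four places it has varies (mm)
- tag_c (a joint): hinge of the white tag on stand_c, rad: 0 = leaning fully away from its bin, to the robot, 34 degrees off upright (black bar uppermost: not full); 0.6 = upright; 1.2 = leaning fully to its bin, 34 degrees off upright (round black dot uppermost: full). Swings freely, falls by its own weight to the side it leans and rests on a stop there
- tag_c_edge (a point): middle of the free edge of tag_c, a plastic plate 50 wide (y), 4 thick, 65 from hinge to free edge, about 40 g. At rest this point is 37 to one side of the hinge and 54 above it; upright, 65 above it (mm)
- stand_d: fixed aluminium stand of one tag, foot 50 (x) x 66 (y) x 8 thick, two ears 5 thick at y = +-30, 36 tall. Origin: centre of its underside, 12 above the bench; +x points to its bin. The tag's hinge axis runs along y, 30 above this origin. 90 is free from the hinge to the bin's front. Which of the four places it has varies (mm)
- tag_d (a joint): hinge of the white tag on stand_d, rad: 0 = leaning fully away from its bin, to the robot, 34 degrees off upright (black bar uppermost: not full); 0.6 = upright; 1.2 = leaning fully to its bin, 34 degrees off upright (round black dot uppermost: full). Swings freely, falls by its own weight to the side it leans and rests on a stop there
- tag_d_edge (a point): middle of the free edge of tag_d, a plastic plate 50 wide (y), 4 thick, 65 from hinge to free edge, about 40 g. At rest this point is 37 to one side of the hinge and 54 above it; upright, 65 above it (mm)
- cell_1: spare D cell standing upright on the board between tag stands, 33 dia x 61 tall, origin at its foot; leave alone (mm)
- cell_2: second spare D cell, same size, standing between two other tag stands; leave alone (mm)
- cap: yellow plastic lens cap, 34 dia x 22 tall, on the board between the two middle tag stands; leave alone (mm)
- lantern: yellow hand lantern with a top handle, 102 x 90 x 114 tall, on the bench left of the board; leave alone (mm)
- tape_roll: roll of brown packing tape lying flat, 90 dia x 48 tall, left of the board; leave alone (mm)
- tape_gun: hand tape dispenser with red and black handle, about 225 x 50 x 83 tall, right of the board; leave alone (mm)
- knife: grey box cutter lying flat, 22 x 152 x 12 tall, on the bench on the robot's side of the board; leave alone (mm)

How it is judged:
At the end, for the whole second after the job is handed in: The tags before both full bins rest towards their bins (joint above 1.05 rad), the other two rest away from theirs (joint below 0.15 rad), all tags at rest (below 0.1 rad/s) ((((horizontal distance between stand_a and bin_a below 0.17 m or horizontal distance between stand_a and bin_b below 0.17 m) and value of joint tag_a above 1.05 rad) or (not (horizontal distance between stand_a and bin_a below 0.17 m or horizontal distance between stand_a and bin_b below 0.17 m) and value of joint tag_a below 0.15 rad)) and (((horizontal distance between stand_b and bin_a below 0.17 m or horizontal distance between stand_b and bin_b below 0.17 m) and value of joint tag_b above 1.05 rad) or (not (horizontal distance between stand_b and bin_a below 0.17 m or horizontal distance between stand_b and bin_b below 0.17 m) and value of joint tag_b below 0.15 rad)) and (((horizontal distance between stand_c and bin_a below 0.17 m or horizontal distance between stand_c and bin_b below 0.17 m) and value of joint tag_c above 1.05 rad) or (not (horizontal distance between stand_c and bin_a below 0.17 m or horizontal distance between stand_c and bin_b below 0.17 m) and value of joint tag_c below 0.15 rad)) and (((horizontal distance between stand_d and bin_a below 0.17 m or horizontal distance between stand_d and bin_b below 0.17 m) and value of joint tag_d above 1.05 rad) or (not (horizontal distance between stand_d and bin_a below 0.17 m or horizontal distance between stand_d and bin_b below 0.17 m) and value of joint tag_d below 0.15 rad)) and velocity of joint tag_a between -0.1 and 0.1 rad/s and velocity of joint tag_b between -0.1 and 0.1 rad/s and velocity of joint tag_c between -0.1 and 0.1 rad/s and velocity of joint tag_d between -0.1 and 0.1 rad/s); the robot touches nothing.
It fails at once if a tag is pinched or forced (the fingers press a tag or its stand with over 15 N) (contact force between the fingers and stand_a above 15 N or contact force between the fingers and stand_b above 15 N or contact force between the fingers and stand_c above 15 N or contact force between the fingers and stand_d above 15 N).
It fails at once if a loose thing is lifted, carried or shifted by more than 20 mm (distance of any of cell_1, cell_2, cap, lantern, tape_roll, tape_gun, knife from where it was at the start of the episode above 0.02 m).
It fails at once if a loose thing is tipped over (more than 0.4 rad) (angle between any of cell_1, cell_2, cap, lantern, tape_roll, tape_gun, knife's own z axis and vertical above 0.4 rad).
It also fails if it takes over 51 s, if anything falls off the work surface, if the arm or the gripper's body presses on something with over 40 N, if the wrist force passes 120 N, or if a joint passes its speed limit or range.

ROBOT

A 6-joint arm with a two-finger parallel gripper is mounted at the origin on the work surface. World frame = base frame: x ahead of the robot, y to its left, z up, the work surface at z = 0. Lengths are in m, angles in rad, forces in N, time in s.
With the tool pointing down it reaches from about 0.4 to 0.825 m from the base axis. Payload 7 kg.
Tool frame: the origin (TCP) lies at the very end of the fingers, on their centre line; the grasp point (between the pads) lies robot.grip_point_offset behind it (robot.grip_point_offset is the distance from the TCP to the grasp point, in m); z points along the fingers, y is the line along which they close (so a half turn about z gives the same grasp; the last joint's range is limited). The gripper opens to 85 mm and grips with 20 to 120 N. Pads are 22 mm wide; open, the fingers measure 114 mm over their backs; the gripper's body (76 mm by 85 mm) begins 54 mm behind the grasp point. The pads swing forward as they close: fully open they stand 13 mm farther back than shut.
Start: joints at [-0.886, 0.359, 0.012, 0, -1.224, -0.288], TCP at [0.261, -0.623, 0.231] pointing down, gripper open.
Joint ranges: [-3.07, 3.07], [-1.43, 2.12], [-1.02, 1.25], [-3.03, 1.67], [-3.05, -0], [-3.03, 3.03]. Speed limits (rad/s): [2.39, 2.39, 3.01, 3.14, 3.14, 3.14].

INTERFACE

Orientations are given as a unit quaternion [x, y, z, w].
In Python, from bench import robot, grab_frame, sign_off, models gives the robot as it stands. The module is installed in compiled form; this text tells all that it offers.
- The arm moves only by the tool drive_tool, never from a script. Its argument "rows" is one flat list of numbers, 6 for each row, row after row: the shift along the tool's x, y, z in m, then the turn, a rotation vector about the tool's x, y, z in degrees. A call has 1 to 8 rows; each row is the pose to reach, as a shift and turn from the pose commanded when the call began, along the tool's axes at that moment; what a row does not reach only later rows make up. A row lasts 1/10 s, in which the tool goes at most 50 mm and 8.59 degrees, less where a joint would pass 70% of its speed; a pose out of reach is approached as far as the arm can. A call with a gripper value outside its range is refused whole. "gripper" is the opening, from -1 (shut) to 1 (fully open), set as the call begins (left out, the last holds). The fingers move at their own pace and stop on an object; the grip force is fixed at half the most. Time passes only in rows, so rows that repeat a pose let the fingers close. It gives the time, the measured TCP pose, the force, the opening and the grip force at its end, in the units of the state.
- robot.observe(): the state, without advancing time (a new reading comes with each control period).
- grab_frame(name): name is "scene" or "top" or "wrist"; returns a dict with "img" (400x640x3 uint8, red, green, blue), "mtx" (3x3 intrinsics, pixels), "extrinsics" (4x4, takes a point from camera to world coordinates). Camera axes: x right, y down, z forward; pixel columns grow to the right and rows downward; lengths in m; the calibration is good to about 2 mm. The wrist camera is an equidistant fisheye: a pixel r from the principal point sees the ray r / f radians off the axis. A picture is of the moment at which its call begins. There is no depth.
- sign_off(): hands the job in; it is judged then, once.
Trained networks look in a picture, given as the dict that the camera call returned (one of the last four; its "shot" number tells which), for a name from the list of things; names that differ only in an ending like _2 or _b are one class to them, and where a whole thing is asked for, a point or a joint stands for the part that bears it (a point fixed in the world has none). Each returns a list of dicts, best first, with "score" (0 to 1); they miss things now and then, are a little off and sometimes report something else, mostly with a low value. They report only what shows in the picture. A call takes as long as a camera call.
- models.look_for(picture, label): "centre" ([x, y, z] in m, in world coordinates, good to about 4 mm: the middle of the surface that is visible of it).
- models.masks_of(picture, label): "region" (400x640 bool, what is visible of it).
- models.mark_of(picture, label): "centre" ([x, y, z] in m, in world coordinates, good to about 4 mm: a listed point, or the origin of a listed thing).
The state is a dict: "t": time; "joint_positions": joint angles; "dq": joint speeds; "joint_torque": joint torques, N m; "tcp_pos": TCP position; "ee_rot": TCP orientation; "wrist_force": force on the tool from outside, world axes, zero at the start; "ft_torque": the same for the moment, N m; "gripper_width": opening from 0.0 (shut) to 1.0 (fully open); "finger_force": force on a finger pad.
Only numpy, scipy, OpenCV 4.12 (cv2) and the standard library are available. Lean on these libraries where they do the work, as an engineer would, in place of code of your own. Each camera call takes 0.05 s, during which the arm holds its last target. There are 200 camera calls.

## Working session

There is one attempt and no reset: what is moved stays moved. The work goes in short steps, Python scripts to look and compute and a tool call to move; the robot and the scene stay as the last step left them, time stands still between calls to the robot, and variables do not carry over. Pictures are saved under pics/ and viewed, at most 10 in all, crops included, and the job is handed in when it is done.

Besides the shell and the picture viewer there is one more tool, called by a JSON object that holds its "fn" and its "kwargs", one argument or row to a line. drive_tool: Moves the arm, as the interface text tells. Its arguments: {"type":"object","properties":{"rows":{"type":"array"},"gripper":{"type":"number"}},"required":["rows"]}

```bash
mkdir -p pics; python3 - <<'E'
from bench import robot, grab_frame, models
import cv2,numpy as np
s=robot.observe(); print(s['t'],s['tcp_pos'],s['ee_rot'],s['gripper_width'])
for n in ['top','scene']:
    f=grab_frame(n); cv2.imwrite(f'pics/{n}1.png',f['img'][:,:,::-1])
    print(n,f['mtx'].tolist(),np.round(f['extrinsics'],3).tolist())
    for l in ['board','bin_a','bin_c','bin_d','stand_a','tag_a_edge','cell_1','cap','knife']:
        r=models.mark_of(f,l); print(l,[(np.round(d['centre'],3).tolist(),round(d['score'],2)) for d in r])
E
```

```text
0.0 [ 0.26067916 -0.62211828  0.23036227] [-1.97056785e-01  9.80391736e-01  7.85502692e-04 -2.25810915e-04] 1.003037568017094
top [[364.75162055662975, 0.0, 323.8544094230806], [0.0, 364.75162055662975, 199.15318429413924], [0.0, 0.0, 1.0]] [[-0.004, -0.995, 0.096, 0.501], [-1.0, 0.006, 0.016, 0.028], [-0.017, -0.096, -0.995, 0.928], [0.0, 0.0, 0.0, 1.0]]
board [([0.637, 0.046, 0.002], 0.76)]
bin_a [([0.698, 0.104, 0.012], 0.97), ([0.703, -0.011, 0.022], 0.88), ([0.71, -0.124, 0.01], 0.82), ([0.695, 0.22, 0.008], 0.69), ([0.507, 0.094, 0.096], 0.44)]
bin_c [([0.698, 0.104, 0.012], 0.97), ([0.703, -0.011, 0.022], 0.88), ([0.71, -0.124, 0.01], 0.82), ([0.695, 0.22, 0.008], 0.69), ([0.507, 0.094, 0.096], 0.44)]
bin_d [([0.698, 0.104, 0.012], 0.97), ([0.703, -0.011, 0.022], 0.88), ([0.71, -0.124, 0.01], 0.82), ([0.695, 0.22, 0.008], 0.69), ([0.507, 0.094, 0.096], 0.44)]
stand_a [([0.559, -0.127, 0.011], 0.9), ([0.542, 0.208, 0.016], 0.79), ([0.55, 0.099, 0.011], 0.65), ([0.554, -0.018, 0.01], 0.64)]
tag_a_edge [([0.524, -0.134, 0.093], 0.9), ([0.535, -0.08, 0.013], 0.26)]
cell_1 [([0.535
[... 576 characters left out ...]
5, 0.009], 0.68), ([0.704, -0.005, 0.014], 0.68), ([0.698, 0.108, 0.014], 0.61)]
bin_c [([0.689, 0.219, 0.014], 0.97), ([0.712, -0.125, 0.009], 0.68), ([0.704, -0.005, 0.014], 0.68), ([0.698, 0.108, 0.014], 0.61)]
bin_d [([0.689, 0.219, 0.014], 0.97), ([0.712, -0.125, 0.009], 0.68), ([0.704, -0.005, 0.014], 0.68), ([0.698, 0.108, 0.014], 0.61)]
stand_a [([0.542, 0.209, 0.014], 0.93), ([0.548, 0.094, 0.011], 0.86), ([0.554, -0.019, 0.014], 0.76)]
tag_a_edge [([0.52, -0.13, 0.098], 0.74)]
cell_1 [([0.705, -0.006, 0.014], 0.63), ([0.534, -0.08, 0.014], 0.58)]
cap [([0.567, 0.035, 0.011], 0.6), ([0.586, -0.008, 0.096], 0.35), ([0.409, 0.115, -0.003], 0.28)]
knife [([0.407, 0.117, -0.003], 0.43)]
```

View pics/top1.png

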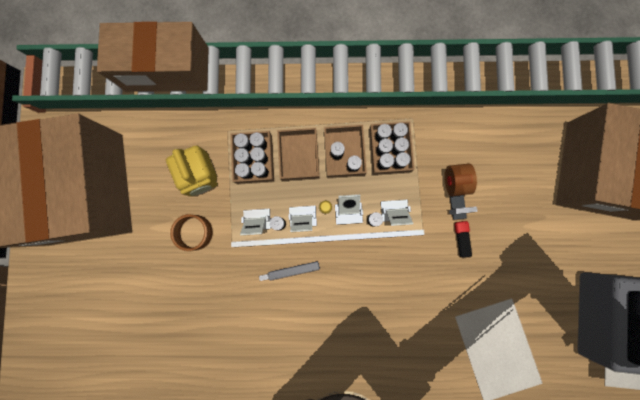

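View pics/scene1.png

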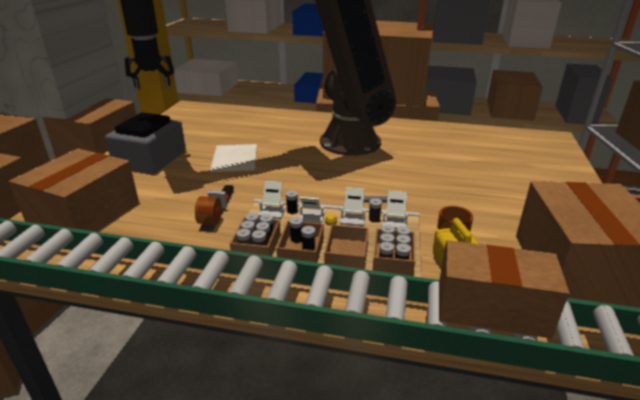

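The bins at columns 250 and 392 (y≈.22 and −.125) are full. The one at 299 is empty and the one at 344 holds two cells. Their tags at columns 255, 302 and 398 show the bar, and the tag at 349 shows the dot. So the tags at y≈.21 and −.13 go to their bins, the tag at −.018 goes away, and the one at .097 is already right.

{"fn": "drive_tool", "kwargs": {
  "rows": [-0.03, 0.03, 0, 0, 0, 2.5, -0.06, 0.06, 0, 0, 0, 5, -0.09, 0.09, 0, 0, 0, 7.5, -0.12, 0.12, 0, 0, 0, 10, -0.15, 0.15, 0.01, 0, 0, 12.5, -0.18, 0.18, 0.02, 0, 0, 15, -0.21, 0.21, 0.03, 0, 0, 17.5, -0.24, 0.24, 0.04, 0, 0, 19.7],
  "gripper": -1
}}

```text
t: 1.8
tcp_pos: [0.3899, -0.3069, 0.1913]
ee_rot: [-0.026, 1.0, -0.0, 0.0]
wrist_force: [1.4, 0.7, -0.5]
gripper_width: 0.0
finger_force: 0.0
```

{"fn": "drive_tool", "kwargs": {
  "rows": [-0.02, 0.035, 0, 0, 0, 0, -0.04, 0.07, 0.01, 0, 0, 0, -0.06, 0.105, 0.02, 0, 0, 0, -0.08, 0.14, 0.035, 0, 0, 0, -0.09, 0.16, 0.043, 0, 0, 0, -0.091, 0.166, 0.046, 0, 0, 0, -0.091, 0.166, 0.046, 0, 0, 0]
}}

```text
t: 2.5
tcp_pos: [0.4714, -0.1373, 0.145]
ee_rot: [-0.027, 1.0, -0.0, -0.0]
wrist_force: [0.2, 0.1, -0.4]
gripper_width: 0.005
finger_force: 0.0
```

```bash
python3 - <<'E'
from bench import robot, grab_frame, models
import cv2,numpy as np
print(robot.observe()['tcp_pos'])
for n in ['wrist','top']:
    f=grab_frame(n); cv2.imwrite(f'pics/{n}2.png',f['img'][:,:,::-1])
    for l in ['stand_a','tag_a_edge','bin_a']:
        r=models.mark_of(f,l); print(n,l,[(np.round(d['centre'],3).tolist(),round(d['score'],2)) for d in r])
E
```

```text
[ 0.47135552 -0.13725588  0.14502918]
wrist stand_a [([0.541, 0.095, 0.011], 0.9), ([0.556, -0.02, 0.014], 0.8), ([0.54, 0.212, 0.012], 0.78)]
wrist tag_a_edge [([0.544, 0.097, 0.013], 0.5)]
wrist bin_a [([0.688, 0.221, 0.013], 0.95)]
top stand_a [([0.559, -0.13, 0.009], 0.74), ([0.556, -0.021, 0.01], 0.74), ([0.547, 0.096, 0.009], 0.69), ([0.542, 0.208, 0.016], 0.55)]
top tag_a_edge [([0.522, -0.133, 0.096], 0.92)]
top bin_a [([0.698, 0.106, 0.01], 0.95), ([0.695, 0.218, 0.007], 0.93), ([0.705, -0.009, 0.019], 0.78), ([0.709, -0.12, 0.01], 0.75), ([0.556, -0.021, 0.011], 0.5)]
```

View pics/wrist2.png

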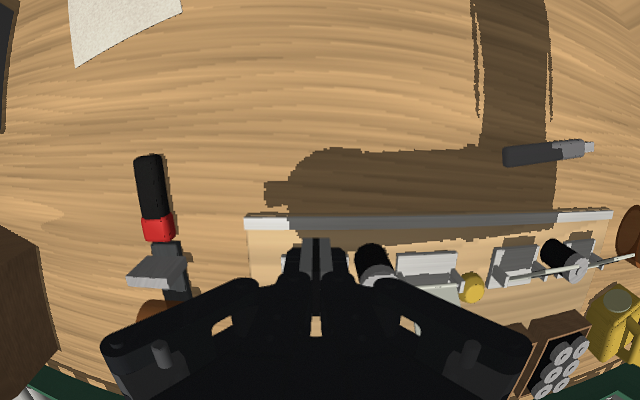

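Wrist view: the shut fingers (about 315,260) stand squarely before the right-hand tag, with the spare cell at (372,262) beside it, which I will pass above. Descend to z=0.083 and push.

{"fn": "drive_tool", "kwargs": {
  "rows": [0, 0, 0.025, 0, 0, 0, 0, 0, 0.05, 0, 0, 0, 0, 0, 0.062, 0, 0, 0, -0.01, 0, 0.062, 0, 0, 0, -0.02, 0, 0.062, 0, 0, 0, -0.03, 0, 0.062, 0, 0, 0, -0.038, 0, 0.062, 0, 0, 0, -0.046, 0, 0.062, 0, 0, 0]
}}

```text
t: 3.7
tcp_pos: [0.5186, -0.1354, 0.0838]
ee_rot: [-0.026, 1.0, 0.0, 0.0]
wrist_force: [-0.1, 0.4, -0.2]
gripper_width: -0.0
finger_force: 0.1
```

{"fn": "drive_tool", "kwargs": {
  "rows": [-0.007, 0, 0, 0, 0, 0, -0.014, 0, 0, 0, 0, 0, -0.021, 0, 0, 0, 0, 0, -0.028, 0, 0, 0, 0, 0, -0.034, 0, 0, 0, 0, 0, -0.04, 0, 0, 0, 0, 0, -0.045, 0, 0, 0, 0, 0, -0.045, 0, 0, 0, 0, 0]
}}

```text
t: 4.5
tcp_pos: [0.5631, -0.133, 0.0832]
ee_rot: [-0.027, 1.0, -0.0, 0.0]
wrist_force: [-0.3, -0.6, -0.4]
gripper_width: -0.001
finger_force: 0.0
```

{"fn": "drive_tool", "kwargs": {
  "rows": [0.02, 0, 0, 0, 0, 0, 0.05, 0, 0, 0, 0, 0, 0.07, 0, -0.03, 0, 0, 0, 0.07, 0, -0.06, 0, 0, 0, 0.07, 0, -0.06, 0, 0, 0]
}}

```text
t: 5.0
tcp_pos: [0.4944, -0.1369, 0.1475]
ee_rot: [-0.027, 1.0, -0.0, 0.004]
wrist_force: [0.9, 0.4, -0.0]
gripper_width: 0.003
finger_force: 0.0
```

```bash
python3 - <<'E'
from bench import robot, grab_frame, models
import cv2,numpy as np
print(robot.observe()['tcp_pos'])
f=grab_frame('top'); cv2.imwrite('pics/top3.png',cv2.resize(f['img'][110:260,210:440,::-1],None,fx=3,fy=3))
E
```

```text
[ 0.49439417 -0.13692351  0.14752138]
```

View pics/top3.png

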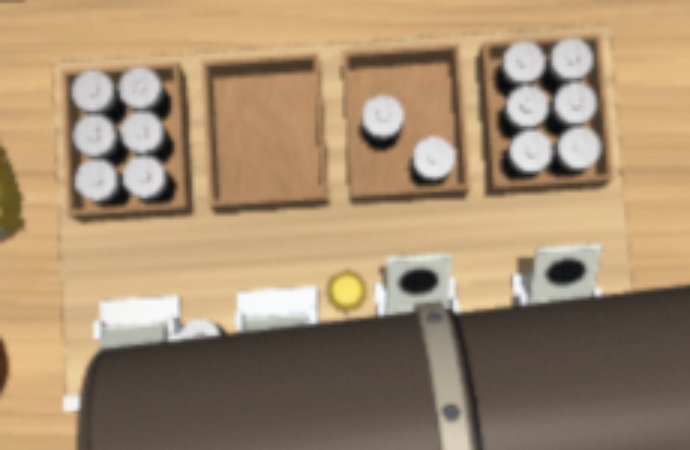

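The right tag now shows the dot at crop (565,270), leaning to its bin. Next is the middle tag, with the dot at crop (418,282). I pass above it and push it back from the bin side.

{"fn": "drive_tool", "kwargs": {
  "rows": [-0.025, 0.02, -0.005, 0, 0, 0, -0.055, 0.045, -0.01, 0, 0, 0, -0.085, 0.075, -0.01, 0, 0, 0, -0.115, 0.1, -0.01, 0, 0, 0, -0.132, 0.112, -0.005, 0, 0, 0, -0.137, 0.116, 0, 0, 0, 0, -0.137, 0.116, 0, 0, 0, 0]
}}

```text
t: 5.75
tcp_pos: [0.6223, -0.0135, 0.1411]
ee_rot: [-0.027, 1.0, -0.0, -0.002]
wrist_force: [-0.7, -1.6, 0.4]
gripper_width: -0.002
finger_force: 0.0
```

{"fn": "drive_tool", "kwargs": {
  "rows": [0, 0, 0.025, 0, 0, 0, 0, 0, 0.05, 0, 0, 0, 0, 0, 0.06, 0, 0, 0, 0, 0, 0.06, 0, 0, 0, 0.008, 0, 0.06, 0, 0, 0, 0.016, 0, 0.06, 0, 0, 0, 0.024, 0, 0.06, 0, 0, 0, 0.031, 0, 0.06, 0, 0, 0]
}}

```text
t: 6.55
tcp_pos: [0.5918, -0.0152, 0.0843]
ee_rot: [-0.027, 1.0, 0.0, 0.001]
wrist_force: [-0.8, 0.4, 0.4]
gripper_width: -0.001
finger_force: 0.1
```

{"fn": "drive_tool", "kwargs": {
  "rows": [0.007, 0, 0, 0, 0, 0, 0.014, 0, 0, 0, 0, 0, 0.021, 0, 0, 0, 0, 0, 0.028, 0, 0, 0, 0, 0, 0.034, 0, 0, 0, 0, 0, 0.04, 0, 0, 0, 0, 0, 0.045, 0, 0, 0, 0, 0, 0.045, 0, 0, 0, 0, 0]
}}

```text
t: 7.35
tcp_pos: [0.5466, -0.0177, 0.0833]
ee_rot: [-0.026, 1.0, 0.0, -0.0]
wrist_force: [0.5, 0.5, -0.6]
gripper_width: -0.002
finger_force: 0.0
```

{"fn": "drive_tool", "kwargs": {
  "rows": [-0.015, 0, 0, 0, 0, 0, -0.035, 0, -0.01, 0, 0, 0, -0.05, 0, -0.04, 0, 0, 0, -0.05, 0, -0.07, 0, 0, 0, -0.05, 0, -0.07, 0, 0, 0]
}}

```text
t: 7.85
tcp_pos: [0.6003, -0.0147, 0.1574]
ee_rot: [-0.027, 1.0, 0.0, 0.003]
wrist_force: [0.1, -0.1, 0.0]
gripper_width: 0.0
finger_force: 0.0
```

{"fn": "drive_tool", "kwargs": {
  "rows": [0.018, 0.03, 0, 0, 0, 0, 0.04, 0.065, 0, 0, 0, 0, 0.063, 0.105, 0, 0, 0, 0, 0.085, 0.145, 0, 0, 0, 0, 0.108, 0.185, 0.005, 0, 0, 0, 0.127, 0.217, 0.01, 0, 0, 0, 0.134, 0.229, 0.012, 0, 0, 0, 0.134, 0.229, 0.012, 0, 0, 0]
}}

```text
t: 8.65
tcp_pos: [0.4504, 0.2078, 0.141]
ee_rot: [-0.028, 1.0, -0.0, -0.0]
wrist_force: [-0.1, 0.2, 0.5]
gripper_width: -0.001
finger_force: 0.0
```

```bash
python3 - <<'E'
from bench import robot, grab_frame, models
import cv2,numpy as np
print(robot.observe()['tcp_pos'])
f=grab_frame('top'); cv2.imwrite('pics/top4.png',cv2.resize(f['img'][110:260,210:440,::-1],None,fx=3,fy=3))
print([np.round(d['centre'],3).tolist() for d in models.mark_of(f,'tag_a_edge')])
E
```

```text
[0.450356   0.20780514 0.14100065]
[[0.598, -0.131, 0.094]]
```

View pics/top4.png

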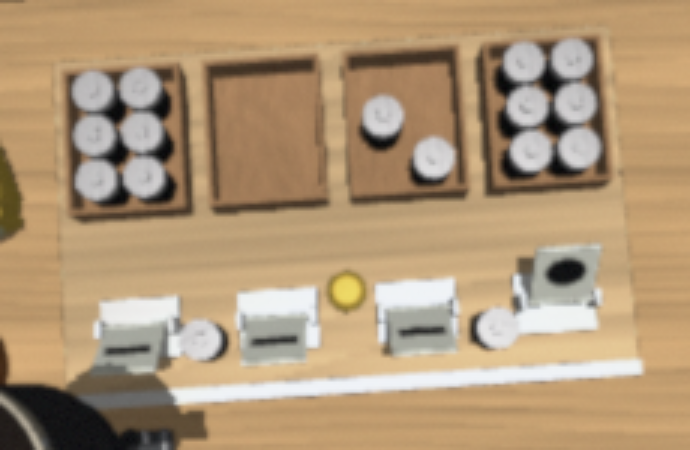

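The middle tag now shows the bar at crop (420,330). Only the left tag, bar at crop (127,348), remains.

{"fn": "drive_tool", "kwargs": {
  "rows": [0, 0, 0.025, 0, 0, 0, 0, 0, 0.05, 0, 0, 0, 0, 0, 0.058, 0, 0, 0, -0.01, 0, 0.058, 0, 0, 0, -0.02, 0, 0.058, 0, 0, 0, -0.03, 0, 0.058, 0, 0, 0, -0.038, 0, 0.058, 0, 0, 0, -0.046, 0, 0.058, 0, 0, 0]
}}

```text
t: 9.55
tcp_pos: [0.4983, 0.2091, 0.0838]
ee_rot: [-0.026, 1.0, 0.0, 0.0]
wrist_force: [-0.2, -0.3, 0.2]
gripper_width: -0.003
finger_force: 0.1
```

{"fn": "drive_tool", "kwargs": {
  "rows": [-0.007, 0, 0, 0, 0, 0, -0.014, 0, 0, 0, 0, 0, -0.021, 0, 0, 0, 0, 0, -0.028, 0, 0, 0, 0, 0, -0.035, 0, 0, 0, 0, 0, -0.042, 0, 0, 0, 0, 0, -0.049, 0, 0, 0, 0, 0, -0.049, 0, 0, 0, 0, 0]
}}

```text
t: 10.35
tcp_pos: [0.547, 0.2117, 0.0832]
ee_rot: [-0.026, 1.0, 0.0, 0.0]
wrist_force: [-0.8, -0.0, -0.2]
gripper_width: -0.004
finger_force: 0.0
```

{"fn": "drive_tool", "kwargs": {
  "rows": [0.02, 0, 0, 0, 0, 0, 0.05, 0, 0, 0, 0, 0, 0.085, 0, -0.03, 0, 0, 0, 0.11, 0, -0.06, 0, 0, 0, 0.13, 0, -0.08, 0, 0, 0, 0.13, 0, -0.08, 0, 0, 0]
}}

```text
t: 10.95
tcp_pos: [0.4156, 0.2054, 0.1665]
ee_rot: [-0.027, 1.0, 0.002, 0.002]
wrist_force: [0.5, 0.1, 0.6]
gripper_width: 0.003
finger_force: 0.0
```

```bash
python3 - <<'E'
from bench import robot, grab_frame, models
import cv2,numpy as np
s=robot.observe();print(s['tcp_pos'],s['t'])
f=grab_frame('top'); cv2.imwrite('pics/top5.png',cv2.resize(f['img'][110:260,210:440,::-1],None,fx=3,fy=3))
E
```

```text
[0.4155703  0.20539665 0.1664836 ] 10.95
```

View pics/top5.png

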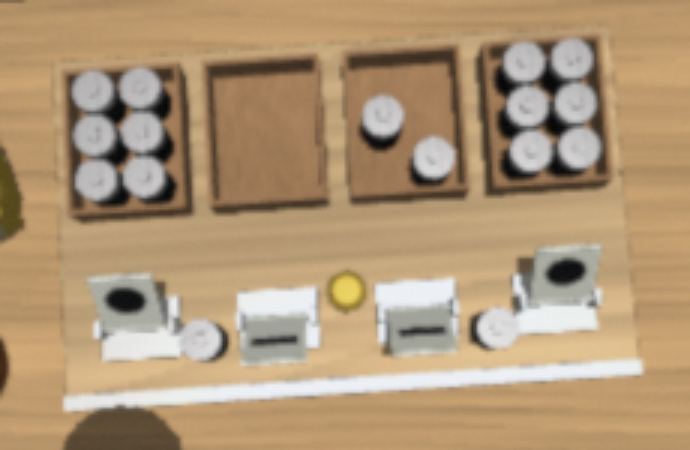

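The outer tags show dots at crop (125,300) and (565,270), and the inner ones show bars at (273,340) and (420,330). The cells and cap have not moved, and the arm is clear.

```bash
python3 -c "
from bench import sign_off
print(sign_off())"
```

```text
the job is handed in; nothing more can be done
None
```

The job is handed in: I pushed over the three wrong tags, and in the last picture both full bins' tags lean to their bins, the other two lean away, and the spare cells and cap had not moved.

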